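# Nudge the specimen carrier onto its dowels and lay a tensile coupon in it

### The job

The carrier plate under the inspection camera is riding on top of its two dowels: slide and nudge it along the stage, without lifting it off, until its hole and slot drop over the dowels and it sits flat and fully home. Then lay the waisted (dog-bone) steel coupon flat in the carrier's nest, its narrow waist between the two rails, and let go. Do not touch the camera head, and leave the plain bar coupon, the flask, the measuring cylinder and the wash bottle where they are.

Things in the scene. Friction and masses are not known exactly. Their poses are not given: they have to be found in the camera images.
- stand: Inspection stand, fixed (sizes in mm). Origin: bench level, on the optical axis; +x points to the rear column, +y left. Base x -102..154, y +-83; its flat stage (x -98..82, y +-75) has its top at z 24. Column radius 15 at x 122. Two steel dowels stand on the stage at (18, +-36), 8 high. When the carrier is home its frame is parallel to this one, at (0, 0, 24).
- camera_head: Ring light and camera over the stage, part of the stand, same origin and axes as the stand. The ring light is a disc of radius 56 mm about the optical axis, underside at z 174 (150 above the stage); camera and arm above it up to z 315, so a vertical gripper will not fit over the carrier: come in tilted, from the stand's front (-x).
- carrier: Loose aluminium plate 140 x 116 x 6 mm, 0.25 kg. Origin: underside, below the nest centre; plate x -86..54, y +-58. At the start it rides on the dowel tips, front edge on the stage, rear edge raised about 4 deg, its hole 10 to 30 mm in front of the dowel, up to 10 mm aside, turned up to 8 deg. Smooth faces; slides freely.
- finger_grip (a point): Centre of the carrier's upright finger grip, a fin (mm) 10 thick (y), 24 long (x), standing 25 above the plate's top, on the plate's front edge at carrier (-68, 0). Origin 18.5 above the underside; axes as the carrier.
- hole_left (a point): Centre of the carrier's round hole, at the underside, carrier (18, 36, 0). Diameter 10 mm, through.
- slot_right (a point): Centre of the carrier's slot, at the underside, carrier (18, -36, 0). 10 mm (x) by 16 mm (y), through.
- dowel_left (a point): Foot of the left dowel, on the stage's top; belongs in hole_left. Diameter 8 mm, 8 mm high: straight for 4 mm, then a round nose of radius 4 mm.
- dowel_right (a point): Foot of the right dowel, on the stage's top; belongs in slot_right. Same size.
- nest (a point): Centre of the carrier's nest, on the plate's top face (6 above the underside). Two rounded steel rails lie along x at y +-10.3: (mm) radius 4, overall 40 long, 6 high above the plate; 12.6 clear between them. Axes as the carrier. The coupon's end tabs lie in front of and behind the rails, on the open plate.
- waisted_coupon: The coupon to lay in the nest. Loose flat steel dog-bone, 90 mm long (x), 8 mm thick, 0.06 kg: end tabs 20 x 20 centred at x +-35, narrow waist 10 wide and 50 long between them. Same both ends and both faces. Origin: centre of the underside, z up. Starts flat on the bench, left or right of the stand, x within about 20 deg of the world's x.
- plain_coupon: Plain flat steel bar 90 x 20 x 8 mm, loose, 0.09 kg, lying flat on the bench on the other side of the stand; not wanted, leave it. Origin: centre of the underside; x along its length.
- flask: Conical glass flask, diameter 92 mm, 124 mm high, standing on the bench left of the stand. Origin: centre of its foot.
- cylinder: Slim stoppered measuring cylinder, foot diameter 29, body diameter 16, 131 high (mm), standing on the bench in front, left of the stand. Origin: centre of its foot. Tips easily.
- bottle: White plastic wash bottle, body diameter 71 mm, 241 mm high with its bent spout, standing on the bench right of the stand. Its body's axis is at y -23 mm from the origin, which lies at bench level; the spout points to +y.
Not all that is in view belongs to the job. Of the things like the carrier, leave any that is brown; of the rest the larger one is meant.

How it is judged:
On the way, in this order (a step that is already met when the one before it is completed fails the run):
1. the carrier has dropped over both dowels and sits flat on the stage (horizontal distance between hole_left and dowel_left below 0.003 m and horizontal distance between slot_right and dowel_right below 0.005 m and z of hole_left in the frame of dowel_left below 0.0015 m and z of slot_right in the frame of dowel_right below 0.0015 m and angle between carrier's own z axis and vertical below 0.02 rad), for 0.3 s.
2. the waisted coupon lies flat in the nest (horizontal distance between waisted_coupon and nest below 0.005 m and z of waisted_coupon in the frame of nest below 0.002 m and angle between waisted_coupon's own z axis and vertical below 0.04 rad and angle between the x axis of waisted_coupon and the x axis of carrier, either way round below 0.1 rad), for 0.2 s.
At the end, for the whole second after the job is handed in: Carrier flat on the stage (underside within 1.5 mm at both dowels, tilt under 0.02 rad), hole within 3 mm and slot within 5 mm of its dowel. Waisted coupon flat on the plate (within 2 mm, tilt under 0.04 rad), within 5 mm of the nest centre, along the rails within 0.1 rad. Both at rest (all of step 1 and all of step 2 and linear speed of each of carrier, waisted_coupon below 0.01 m/s); the robot touches nothing.
It fails at once if the camera head is touched (contact force between camera_head and anything else above 1 N).
It fails at once if the carrier is lifted off the stage (origin more than 25 mm above it) (z of carrier in the frame of dowel_left above 0.025 m).
It fails at once if the plain coupon is moved more than 20 mm (distance of plain_coupon from where it was at the start of the episode above 0.02 m).
It fails at once if the flask, the measuring cylinder or the wash bottle is moved more than 30 mm or tipped (distance of any of flask, cylinder, bottle from where it was at the start of the episode above 0.03 m or angle between any of flask, cylinder, bottle's own z axis and vertical above 0.35 rad).
It also fails if it takes over 64 s, if anything falls off the work surface, if the arm or the gripper's body presses on something with over 40 N, if the wrist force passes 120 N, or if a joint passes its speed limit or range.

### The arm

A 7-joint arm with a two-finger parallel gripper is mounted at the origin on a cart in front of the work surface, level with it; the furniture and walls round the work are solid. World frame = base frame: x ahead of the robot, y to its left, z up, the work surface at z = 0. Lengths are in m, angles in rad, forces in N, time in s.
With the tool pointing down it reaches from about 0.4 to 0.9 m from the base axis. Payload 5.5 kg.
Tool frame: the origin (TCP) lies midway between the tips of the shut fingers; the grasp point (between the pads) lies 19 mm behind it (manip.grip_depth is the distance from the TCP to the grasp point, in m); z points along the fingers, x is the direction in which the jaws open and shut, and the axes are right-handed (so a half turn about z gives the same grasp; the last joint's range is limited). The gripper opens to 92 mm and grips with 3 to 60 N. Pads are 19 mm wide; open, the fingers measure 130 mm over their backs; the gripper's body (75 mm by 190 mm) begins 47 mm behind the grasp point.
Start: joints at [-1.079, 0.501, -0.427, 1.55, 0.221, 1.138, -0.21], TCP at [0.147, 0.633, 0.227] pointing down, gripper open.
Joint ranges: [-2.88, 2.88], [-0.31, 2.03], [-1.54, 1.56], [0.2, 2.42], [-1.41, 4.55], [0.19, 2.02], [-2.57, 2.57]. Speed limits (rad/s): [2.57, 2.57, 3.14, 3.14, 3.14, 3.14, 3.14].

### API

Orientations are given as a unit quaternion [x, y, z, w].
In Python, from bench import manip, effector, viewer gives the robot as it stands. Calls block until the motion is done:
- manip.move_pose(position, orientation): joint-space move of the TCP to a pose.
- manip.servo_line(position, ori=None, vel=0.15): straight line of the TCP; ori=None keeps the orientation; vel is the mean speed in m/s.
- manip.movej(angles): joint-space move.
- effector.open_jaws() and effector.close(f_grip=None): open the fingers fully, or close them until they stop; f_grip is the grip in N (None keeps the last).
- manip.sleep(seconds).
- manip.solve_ik(position, orientation): joint angles nearest the present ones, or None.
- viewer.get_image(name): name is "side" or "top"; returns the picture (420x560x3 uint8, red, green, blue); there is no depth.
- viewer.get_calibration(name): a dict with "vfov" (degrees; the focal length in pixels is half the picture's height over the tangent of half this angle, whatever the lens; pixels are square), "cx", "cy" (the principal point, pixels), "dist_coeffs" ([k1, k2, p1, p2, k3] as OpenCV has them; the pictures are not rectified), "eye" and "attitude" of the camera in the world. Camera axes: x right, y down, z forward; pixel columns grow to the right and rows downward; lengths in m; the calibration is good to about 2 mm. A picture is of the moment at which its call begins. get_calibration takes no time and is no camera call.
A pose or a line that the arm cannot do raises manip.PlanningError and nothing moves.
- manip.hand_in(): hands the job in, once; it reports no verdict.
Readings, each from a call of its own:
- manip.current_clock(): time.
- manip.current_q(): joint angles.
- manip.current_joint_velocities(): joint speeds.
- manip.current_tau(): joint torques, N m.
- manip.current_tool_pos(): TCP position.
- manip.current_tcp_rot(): TCP orientation.
- manip.current_force(): force on the tool from outside, world axes, zero at the start.
- manip.current_wrist_torque(): the same for the moment, N m.
- manip.current_finger_gap(): finger opening in m.
Only numpy, scipy, OpenCV 4.12 (cv2) and the standard library are available. Lean on these libraries where they do the work, as an engineer would, in place of code of your own. Each camera call takes 0.05 s, during which the arm holds its last target.

## Working session

There is one attempt and no reset: what is moved stays moved. The work goes in short steps, each a Python script; the robot and the scene stay as the last script left them, time stands still between calls to the robot, and variables do not carry over. Pictures are saved under pics/ and viewed, and the job is handed in when it is done.

```bash
ls; mkdir -p pics; python3 - <<'E'
from bench import manip, effector, viewer
import cv2
print(manip.current_clock(), manip.current_tool_pos(), manip.current_tcp_rot(), manip.current_finger_gap(), manip.grip_depth)
for n in("side","top"):
    print(n, viewer.get_calibration(n))
    cv2.imwrite(f"pics/{n}0.png", viewer.get_image(n)[:,:,::-1])
E
```

```text
pics
0.0 [0.14731881 0.63235703 0.22565184] [ 7.83170067e-01  6.21806793e-01 -7.75255567e-04  5.97508543e-04] 0.09204621707547163 0.0188
side {'vfov': 52.92993963251556, 'cx': 275.615139501966, 'cy': 203.96189225020873, 'dist_coeffs': array([-0.05281326,  0.        ,  0.        ,  0.        ,  0.        ]), 'eye': array([ 0.25957477, -0.86000388,  0.53016647]), 'attitude': array([ 0.84493511, -0.13869904,  0.08524739, -0.50949006])}
top {'vfov': 45.39955911148682, 'cx': 277.4826597664618, 'cy': 205.71655748836116, 'dist_coeffs': array([-0.05083557,  0.        ,  0.        ,  0.        ,  0.        ]), 'eye': array([ 0.03019913, -0.07080925,  1.07745981]), 'attitude': array([ 0.71740879, -0.65634893,  0.15970789, -0.17036458])}
```

View pics/side0.png

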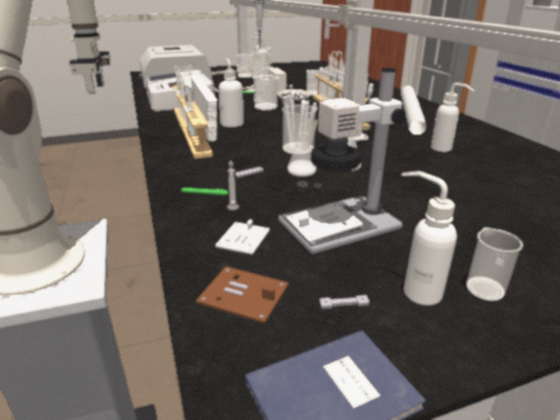

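View pics/top0.png

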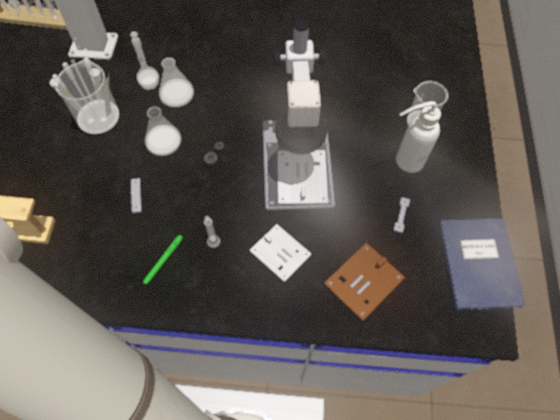

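The side view shows the stand at about (340,220), the carrier on its stage, a small white decoy at (243,237), a brown decoy at (243,292), and the dog-bone at (345,301). In the top view the carrier is at (300,170), the dog-bone at (401,215) and the plain bar at (136,195). The cylinder is at (211,235), the flask at (163,135) and the bottle at (415,145). Next I'll look closer.

```bash
cat > h.py <<'E'
import numpy as np, cv2
from scipy.spatial.transform import Rotation as R
from bench import manip, effector, viewer
def cal(n):
    c=viewer.get_calibration(n); f=210/np.tan(np.radians(c['vfov'])/2)
    K=np.array([[f,0,c['cx']],[0,f,c['cy']],[0,0,1]]); return K,np.array(c['dist_coeffs']),np.array(c['eye']),R.from_quat(c['attitude']).as_matrix()
def proj(n,P):
    K,d,e,A=cal(n); P=np.atleast_2d(P).astype(float)
    rv=cv2.Rodrigues(A.T)[0]; tv=-A.T@e
    return cv2.projectPoints(P,rv,tv,K,d)[0].reshape(-1,2)
def ray(n,uv):
    K,d,e,A=cal(n); x=cv2.undistortPoints(np.array(uv,float).reshape(-1,1,2),K,d).reshape(-1,2)
    return e,np.c_[x,np.ones(len(x))]@A.T
def onz(n,uv,z):
    e,D=ray(n,uv); return e+D*((z-e[2])/D[:,2])[:,None]
def tri(uvs,uvt):
    e1,d1=ray('side',uvs);e2,d2=ray('top',uvt);out=[]
    for a,b in zip(d1,d2):
        s=np.linalg.lstsq(np.c_[a,-b],e2-e1,rcond=None)[0]
        p,q=e1+a*s[0],e2+b*s[1]; out.append(np.r_[(p+q)/2,np.linalg.norm(p-q)])
    return np.array(out)
def img(n): return viewer.get_image(n)[:,:,::-1].copy()
def crop(im,x0,y0,x1,y1,name,k):
    c=cv2.resize(im[y0:y1,x0:x1],None,fx=k,fy=k,interpolation=cv2.INTER_CUBIC); cv2.imwrite('pics/'+name,c)
E
python3 - <<'E'
from h import *
s=cv2.imread('pics/side0.png');t=cv2.imread('pics/top0.png')
crop(t,255,110,345,220,'tc0.png',5); crop(s,270,140,410,255,'sc0.png',5)
E
```

```text
(no output)
```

View pics/tc0.png

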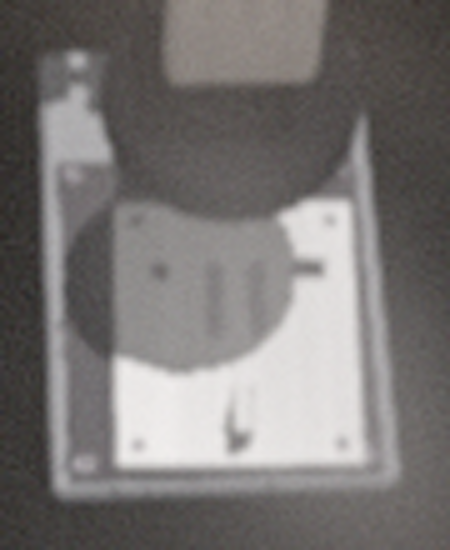

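View pics/sc0.png

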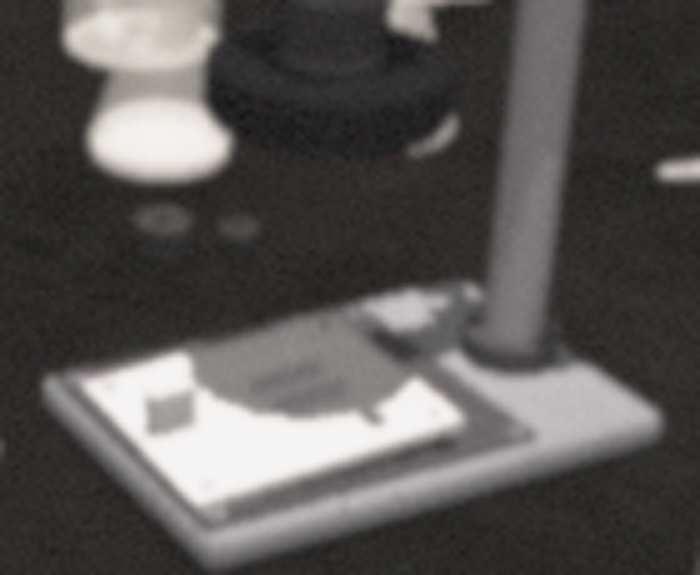

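The carrier's bright plate, hole, slot, fin and the ring's shadow can all be seen. Next I'll get subpixel edges of the plate and stand in the top and side views, plus the coupon.

```bash
python3 - <<'E'
from h import *
s=cv2.imread('pics/side0.png');t=cv2.imread('pics/top0.png')
def g(im,x0,y0,x1,y1,name,k,gain):
    c=np.clip(im[y0:y1,x0:x1].astype(float)*gain,0,255).astype(np.uint8)
    c=cv2.resize(c,None,fx=k,fy=k,interpolation=cv2.INTER_CUBIC)
    for i in range(x0,x1,5):
        cv2.line(c,(int((i-x0+.5)*k),0),(int((i-x0+.5)*k),6 if i%10 else 14),(0,255,255),1)
        if i%10==0: cv2.putText(c,str(i),(int((i-x0)*k),26),0,.4,(0,255,255),1)
    for i in range(y0,y1,5):
        cv2.line(c,(0,int((i-y0+.5)*k)),(6 if i%10 else 14,int((i-y0+.5)*k)),(0,255,255),1)
        if i%10==0: cv2.putText(c,str(i),(16,int((i-y0+.5)*k)),0,.4,(0,255,255),1)
    cv2.imwrite('pics/'+name,c)
g(t,258,140,340,214,'a1.png',8,1.5)
g(s,275,195,408,252,'a2.png',6,1.1)
g(t,385,190,420,240,'a3.png',10,1.3)
g(s,310,285,380,315,'a4.png',10,1.2)
E
```

```text
(no output)
```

View pics/a1.png

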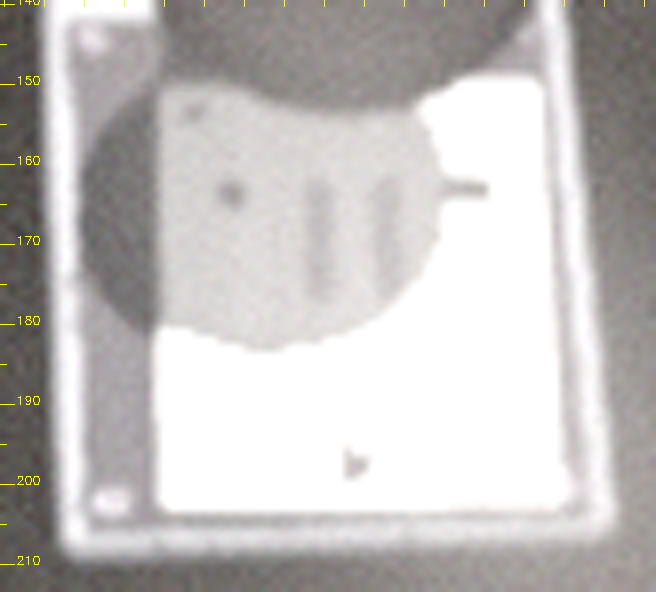

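View pics/a2.png

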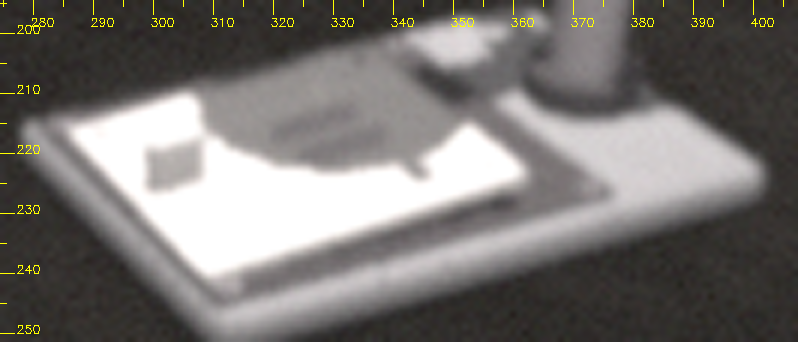

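View pics/a3.png

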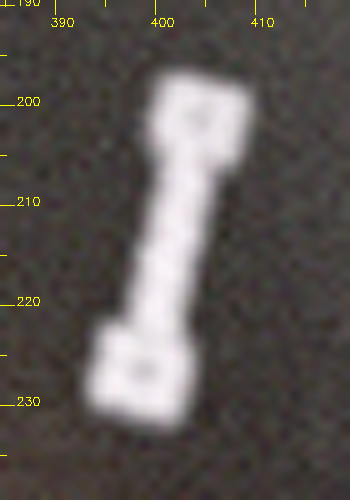

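View pics/a4.png

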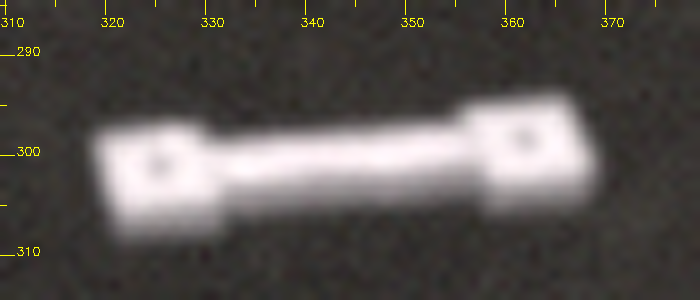

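```bash
python3 - <<'E'
from h import *
np.set_printoptions(precision=4,suppress=True)
S=lambda X,Y:(275+X/6-.5,195+Y/6-.5)
T=lambda X,Y:(258+X/8-.5,140+Y/8-.5)
print('stage side FR,RR,FL',onz('side',[S(222,303),S(612,190),S(62,127)],.024))
print('stage top FL,FR',onz('top',[T(88,528),T(585,512)],.024))
print('stage top Ledge, Redge',onz('top',[T(85,480),T(80,280),T(72,60),T(582,480),T(566,280),T(550,80)],.024))
# carrier
print('plate top FL,FR',onz('top',[T(157,512),T(574,508)],.03), 'RR',onz('top',[T(543,76)],.037))
print('plate side FL FR RR',onz('side',[S(70,128),S(210,275)],.03),onz('side',[S(525,172)],.038))
print('hole, slot top',onz('top',[T(232,193),T(465,188)],.037))
print('slot side',onz('side',[S(412,165)],.037), 'fin top side',onz('side',[S(174,142)],.053))
print('tri fr, fl, rr',tri([S(210,275),S(70,128),S(525,172)],[T(574,508),T(157,512),T(543,76)]))
C=lambda X,Y:(385+X/10-.5,190+Y/10-.5); D=lambda X,Y:(310+X/10-.5,285+Y/10-.5)
a=onz('top',[C(198,118),C(143,370)],.008); b=onz('side',[D(523,140),D(157,167)],.008)
for p in(a,b): print('coupon tabs',p, p.mean(0), np.linalg.norm(p[0]-p[1]), np.degrees(np.arctan2(*(p[0]-p[1])[1::-1])))
E
```

```text
stage side FR,RR,FL [[ 0.5819 -0.157   0.024 ]
 [ 0.7583 -0.132   0.024 ]
 [ 0.571  -0.0164  0.024 ]]
stage top FL,FR [[ 0.5642 -0.0085  0.024 ]
 [ 0.5828 -0.1542  0.024 ]]
stage top Ledge, Redge [[ 0.5801 -0.0061  0.024 ]
 [ 0.6483  0.002   0.024 ]
 [ 0.7276  0.0122  0.024 ]
 [ 0.5934 -0.1529  0.024 ]
 [ 0.6618 -0.1454  0.024 ]
 [ 0.7339 -0.1374  0.024 ]]
plate top FL,FR [[ 0.5683 -0.0286  0.03  ]
 [ 0.5807 -0.1505  0.03  ]] RR [[ 0.7265 -0.1344  0.037 ]]
plate side FL FR RR [[ 0.5701 -0.0281  0.03  ]
 [ 0.5812 -0.1469  0.03  ]] [[ 0.7196 -0.1295  0.038 ]]
hole, slot top [[ 0.6754 -0.042   0.037 ]
 [ 0.6836 -0.1125  0.037 ]]
slot side [[ 0.6815 -0.1093  0.037 ]] fin top side [[ 0.5896 -0.0891  0.053 ]]
tri fr, fl, rr [[ 0.5795 -0.1503  0.0324  0.0002]
 [ 0.5692 -0.0286  0.0299  0.0016]
 [ 0.7196 -0.1336  0.0421  0.0058]]
coupon tabs [[ 0.6132 -0.3328  0.008 ]
 [ 0.5448 -0.318   0.008 ]] [ 0.579  -0.3254  0.008 ] 0.07002765702332583 -12.196153812489294
coupon tabs [[ 0.6103 -0.3325  0.008 ]
 [ 0.5422 -0.3172  0.008 ]] [ 0.5762 -0.3249  0.008 ] 0.06976316479683332 -12.665207828835607
```

Both cameras agree to about 2–3 mm:

| Item | Pose |
|---|---|
| Stand | origin (0.671, -0.0695), yaw about 7° |
| Carrier hole | (0.675, -0.042), about 10 mm in front of and 9 mm right of its dowel; yaw about 6.3° |
| Coupon | (0.578, -0.325), yaw -12.4°; 70 mm between tab centres, as it should be |

Next I'll check the obstacles and whether the arm can reach tilted poses.

```bash
cat >> h.py <<'E'
def tq(yaw,tilt,flip=False):
    p,t=np.radians([yaw,tilt])
    x=np.array([-np.sin(p),np.cos(p),0])*(-1 if flip else 1)
    z=np.array([np.sin(t)*np.cos(p),np.sin(t)*np.sin(p),-np.cos(t)])
    return R.from_matrix(np.c_[x,np.cross(z,x),z]).as_quat()
SO=np.array([.6708,-.0695]); SY=7.0
def fr(o,yaw,x,y):
    p=np.radians(yaw); return np.array([o[0]+x*np.cos(p)-y*np.sin(p),o[1]+x*np.sin(p)+y*np.cos(p)])
def say(): print('t',round(manip.current_clock(),2),'tcp',np.round(manip.current_tool_pos(),4),'F',np.round(manip.current_force(),2),'gap',round(manip.current_finger_gap(),4))
E
python3 - <<'E'
from h import *
np.set_printoptions(precision=3,suppress=True)
print('cyl,flask,bottle feet',onz('top',[(213,242),(163,140),(410,160)],0), onz('side',[(233,206),(302,170),(426,290)],0))
for tilt in (35,40,45,50):
  for fl in (0,1):
    for p in ([.6,-.085,.046],[.45,-.1,.2],[.62,-.075,.05],[.5,-.31,.1],[.535,-.316,.012]):
      q=manip.solve_ik(p,tq(6.3 if p[1]>-.3 else -12.4,tilt,fl)); print(tilt,fl,p,q if q is None else np.array(q))
E
```

```text
cyl,flask,bottle feet [[ 0.47   0.112  0.   ]
 [ 0.741  0.283  0.   ]
 [ 0.738 -0.353  0.   ]] [[ 0.472  0.117  0.   ]
 [ 0.738  0.285  0.   ]
 [ 0.747 -0.344  0.   ]]
35 0 [0.6, -0.085, 0.046] [ 0.932  0.702 -0.854  2.264  2.303  0.329 -0.212]
35 0 [0.45, -0.1, 0.2] None
35 0 [0.62, -0.075, 0.05] [ 0.89   0.707 -0.853  2.226  2.211  0.332 -0.146]
35 0 [0.5, -0.31, 0.1] [ 1.562  0.641 -1.066  2.274  1.808  0.258  0.369]
35 0 [0.535, -0.316, 0.012] [ 1.346  0.827 -0.856  2.213  2.347  0.344 -0.106]
35 1 [0.6, -0.085, 0.046] [ 0.757  0.609 -0.639  2.268  2.666  0.243  2.49 ]
35 1 [0.45, -0.1, 0.2] None
35 1 [0.62, -0.075, 0.05] [ 0.539  0.558 -0.426  2.235  3.021  0.196  2.045]
35 1 [0.5, -0.31, 0.1] [ 0.852  0.38  -0.212  2.293  4.297  0.196  0.832]
35 1 [0.535, -0.316, 0.012] [ 1.175  0.722 -0.641  2.217  2.751  0.254  2.538]
40 0 [0.6, -0.085, 0.046] [ 1.135  0.911 -1.081  2.311  2.369  0.539 -0.093]
40 0 [0.45, -0.1, 0.2] None
40 0 [0.62, -0.075, 0.05] [ 1.088  0.91  -1.08   2.274  2.32   0.543 -0.075]
40 0 [0.5, -0.31, 0.1] [ 1.441  0.554 -0.857  2.331  2.891  0.199 -0.729]
40 0 [
[... 955 characters left out ...]
  0.607 -0.863  2.377  3.14   0.328  2.231]
45 1 [0.535, -0.316, 0.012] [ 1.253  0.816 -0.649  2.3    3.193  0.506  2.23 ]
50 0 [0.6, -0.085, 0.046] [ 1.376  1.414 -1.313  2.386  2.545  0.869  0.222]
50 0 [0.45, -0.1, 0.2] None
50 0 [0.62, -0.075, 0.05] [ 1.315  1.385 -1.312  2.353  2.533  0.87   0.182]
50 0 [0.5, -0.31, 0.1] None
50 0 [0.535, -0.316, 0.012] [ 1.665  1.242 -1.09   2.319  2.783  0.658 -0.067]
50 1 [0.6, -0.085, 0.046] [ 1.05   0.891 -0.868  2.392  3.019  0.658  2.463]
50 1 [0.45, -0.1, 0.2] None
50 1 [0.62, -0.075, 0.05] [ 0.997  0.88  -0.867  2.359  2.974  0.648  2.461]
50 1 [0.5, -0.31, 0.1] None
50 1 [0.535, -0.316, 0.012] [ 1.295  0.885 -0.65   2.328  3.307  0.636  2.209]
```

```bash
python3 - <<'E'
from h import *
np.set_printoptions(precision=3,suppress=True)
q=manip.solve_ik([.43,-.08,.36],tq(7,0,1)); print(q); q2=manip.solve_ik([.43,-.08,.36],tq(7,0,0)); print(q2)
q3=manip.solve_ik([.45,.15,.36],tq(7,0,1));print(q3)
manip.move_pose([.43,-.08,.36],tq(7,0,abs(np.array(q)[6])<abs(np.array(q2)[6]))); say(); print(manip.current_q())
for tilt in (35,45):
  for fl in (0,1):
    for p in ([.6,-.085,.046],[.55,-.09,.12],[.55,-.09,.2],[.5,-.1,.25],[.5,-.1,.15]):
      q=manip.solve_ik(p,tq(6.3,tilt,fl)); print(tilt,fl,p,q if q is None else np.array(q))
E
```

```text
[-0.313 -0.05   0.421  1.891  0.021  1.296 -1.347]
[-0.279 -0.048  0.388  1.89   0.019  1.296  1.797]
[-0.559  0.036  0.187  1.811 -0.007  1.295 -1.819]
t 2.84 tcp [ 0.43  -0.079  0.36 ] F [ 0.81 -0.52 -0.37] gap 0.0916
[-0.314 -0.049  0.42   1.891  0.021  1.296 -1.346]
35 0 [0.6, -0.085, 0.046] [ 0.778  0.617 -0.664  2.268  2.617  0.249 -0.594]
35 0 [0.55, -0.09, 0.12] [ 1.328  0.683 -1.293  2.346  1.754  0.416  0.364]
35 0 [0.55, -0.09, 0.2] [ 1.501  0.438 -1.436  2.292  0.995  0.299  1.001]
35 0 [0.5, -0.1, 0.25] [-0.841 -0.281  1.035  2.381  0.12   0.326  1.827]
35 0 [0.5, -0.1, 0.15] None
35 1 [0.6, -0.085, 0.046] [ 0.576  0.552 -0.427  2.274  3.126  0.22   1.97 ]
35 1 [0.55, -0.09, 0.12] [0.232 0.276 0.015 2.374 4.304 0.223 0.711]
35 1 [0.55, -0.09, 0.2] [-0.225  0.094  0.495  2.335 -1.068  0.287 -0.231]
35 1 [0.5, -0.1, 0.25] [-0.542 -0.173  0.796  2.376 -0.306  0.331 -0.916]
35 1 [0.5, -0.1, 0.15] None
45 0 [0.6, -0.085, 0.046] [ 0.759  0.672 -0.574  2.364  3.183  0.521 -1.084]
45 0 [0.55, -0.09, 0.12] None
45 0 [0.55, -0.09, 0.2] None
45 0 [0.5, -0.1, 0.25] None
45 0 [0.5, -0.1, 0.15] None
45 1 [0.6, -0.085, 0.046] [ 0.63   0.632 -0.428  2.368  3.309  0.537  1.876]
45 1 [0.55, -0.09, 0.12] None
45 1 [0.55, -0.09, 0.2] None
45 1 [0.5, -0.1, 0.25] None
45 1 [0.5, -0.1, 0.15] None
```

```bash
python3 - <<'E'
from h import *
np.set_printoptions(precision=3,suppress=True)
q0=np.array(manip.current_q()); A=np.array(manip.solve_ik([.55,-.09,.2],tq(6.3,35,0)))
for f in (.33,.66,1):
    manip.movej(list(q0+(A-q0)*f)); say()
for tilt in (30,35,40):
  for fl in (0,1):
    for p in ([.6,-.085,.046],[.57,-.09,.1],[.54,-.09,.15]):
      q=manip.solve_ik(p,tq(6.3,tilt,fl)); print(tilt,fl,p,q if q is None else np.array(q))
cv2.imwrite('pics/s1.png',img('side')); 
E
```

```text
t 3.61 tcp [ 0.462 -0.169  0.247] F [ 0.43 -0.15  1.04] gap 0.0916
t 4.38 tcp [ 0.497 -0.172  0.163] F [-0.2  -0.77  0.58] gap 0.092
t 5.16 tcp [ 0.55  -0.091  0.2  ] F [-0.37 -0.9  -0.41] gap 0.0921
30 0 [0.6, -0.085, 0.046] [ 1.063  0.83  -1.082  2.203  1.779  0.493  0.365]
30 0 [0.57, -0.09, 0.1] [ 1.123  0.608 -1.087  2.253  1.483  0.347  0.561]
30 0 [0.54, -0.09, 0.15] [ 1.294  0.458 -1.228  2.288  1.053  0.311  0.937]
30 1 [0.6, -0.085, 0.046] [-0.795  1.182  1.348  2.255  4.322  1.179  0.145]
30 1 [0.57, -0.09, 0.1] [-0.812  0.899  1.355  2.306  4.515  1.     0.176]
30 1 [0.54, -0.09, 0.15] [ 0.212  0.188  0.015  2.316 -0.888  0.218 -0.402]
35 0 [0.6, -0.085, 0.046] [ 1.229  1.107 -1.306  2.257  1.998  0.746  0.359]
35 0 [0.57, -0.09, 0.1] [ 1.288  0.821 -1.298  2.311  1.83   0.531  0.355]
35 0 [0.54, -0.09, 0.15] [ 1.374  0.517 -1.295  2.351  1.51   0.279  0.533]
35 1 [0.6, -0.085, 0.046] [ 0.757  0.609 -0.639  2.268  2.666  0.243  2.49 ]
35 1 [0.57, -0.09, 0.1] [0.219 0.35  0.015 2.34  4.134 0.238 0.874]
35 1 [0.54, -0.09, 0.15] [-0.898  0.864  1.533  2.406  4.514  1.091  0.244]
40 0 [0.6, -0.085, 0.046] [ 1.272  1.178 -1.307  2.308  2.198  0.769  0.26 ]
40 0 [0.57, -0.09, 0.1] [ 1.325  0.873 -1.297  2.367  2.106  0.546  0.152]
40 0 [0.54, -0.09, 0.15] None
40 1 [0.6, -0.085, 0.046] [ 0.871  0.684 -0.74   2.317  2.819  0.385  2.424]
40 1 [0.57, -0.09, 0.1] [ 1.012  0.528 -0.856  2.373  2.78   0.268  2.424]
40 1 [0.54, -0.09, 0.15] None
```

View pics/s1.png

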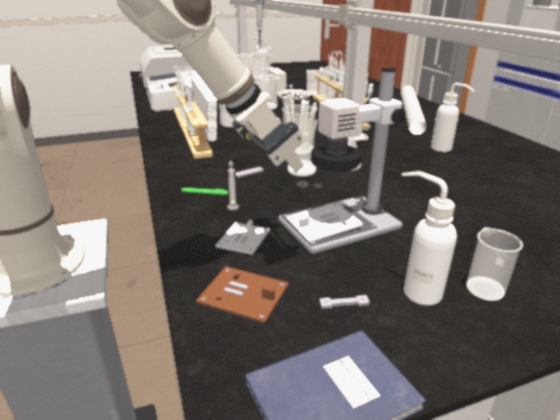

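The gripper is tilted at about (290,145), clear of the ring at (337,158). Next I'll approach the fin and grip it lightly.

```bash
python3 - <<'E'
from h import *
np.set_printoptions(precision=3,suppress=True)
Q=tq(6.3,35)
manip.servo_line([.566,-.0903,.094],Q,vel=.1); say()
manip.servo_line([.6,-.0865,.044],Q,vel=.06); say()
effector.close(f_grip=5); say(); manip.sleep(.2); say()
print(manip.current_q())
cv2.imwrite('pics/s2.png',img('side')); t=img('top'); cv2.imwrite('pics/t2.png',t)
crop(t,235,110,345,250,'tc2.png',4)
crop(img('side'),230,120,410,255,'sc2.png',4)
E
```

```text
t 6.53 tcp [ 0.566 -0.09   0.094] F [ 0.43 -0.37  0.07] gap 0.0918
t 7.68 tcp [ 0.6   -0.086  0.044] F [-0.19 -0.18  1.01] gap 0.0919
t 8.92 tcp [ 0.6   -0.086  0.044] F [-0.07  0.79  0.49] gap 0.0098
t 9.12 tcp [ 0.6   -0.086  0.044] F [-1.17  1.54  0.58] gap 0.0099
[ 1.094  0.858 -1.07   2.259  2.097  0.487  0.105]
```

View pics/tc2.png

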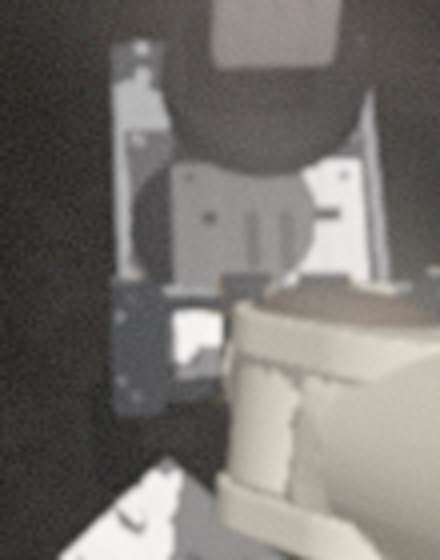

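View pics/sc2.png

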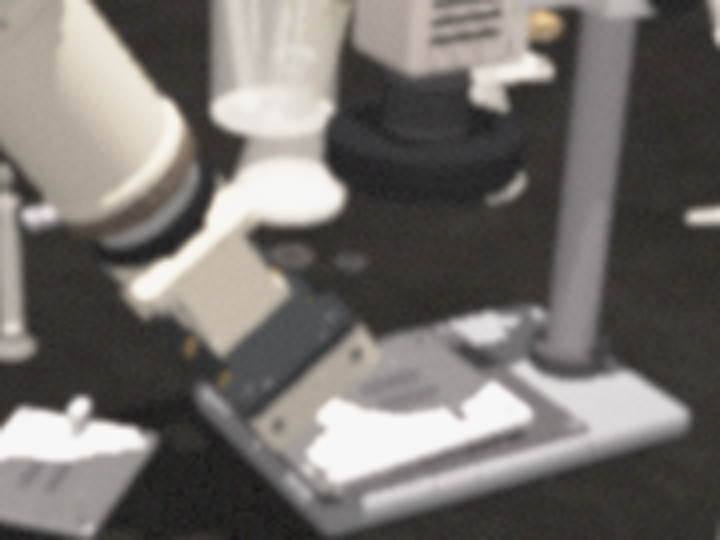

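The fin is gripped with the gap at 9.8 mm against its 10 mm thickness. The hole is still at about (287,164) and the slot at (316.5,163.5). Next I'll shift sideways and align yaw first, then creep forward watching the force.

```bash
python3 - <<'E'
from h import *
Q=tq(7.0,35); z=manip.current_tool_pos()[2]
H=np.array([.6094,-.0768]); p=np.radians(7); ux=np.array([np.cos(p),np.sin(p)])
manip.servo_line([*(H-.006*ux),z],Q,vel=.03); manip.sleep(.1); say()
for d in (-.004,-.002,-.001,0,.001,.002,.003):
    manip.servo_line([*(H+d*ux),z],Q,vel=.02); F=np.mean([manip.current_force() for _ in range(3)],0); print(d,np.round(F,2),np.round(manip.current_tcp_rot(),3) if d==0 else '')
    if abs(F[:2]@ux)>4: break
say()
t=img('top'); crop(t,235,110,345,250,'tc3.png',4)
crop(img('side'),230,120,410,255,'sc3.png',4)
E
```

```text
t 9.83 tcp [ 0.6036 -0.0775  0.0439] F [ 0.04 -0.24 -1.4 ] gap 0.01
-0.004 [ 2.2  -0.33 -2.2 ] 
-0.002 [ 4.78  0.64 -2.81] 
t 10.33 tcp [ 0.6085 -0.0768  0.0446] F [ 4.78  0.64 -2.81] gap 0.0099
```

View pics/tc3.png

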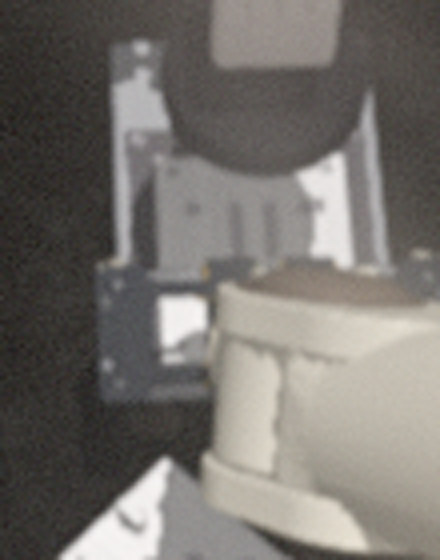

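View pics/sc3.png

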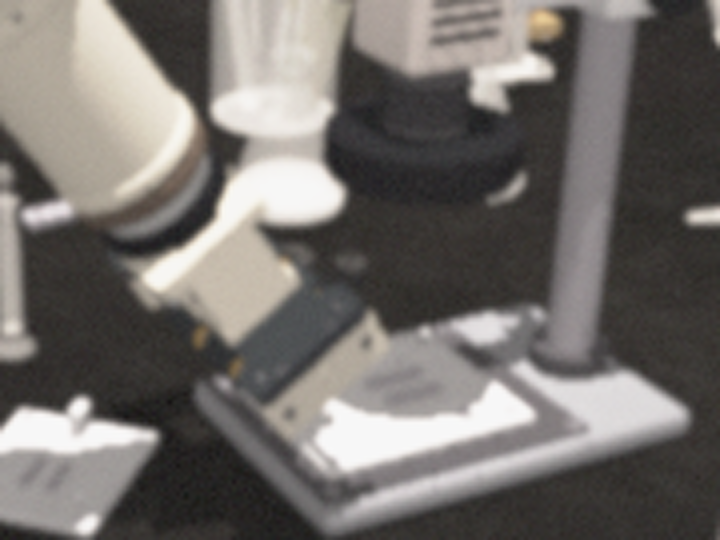

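The top crop shows the hole at (193,208) and the slot at (315,205) now pale, which suggests the dowels are in them. The tool was pulled forward and down, as it would be if the plate dropped in. I'll release, back off and check.

```bash
python3 - <<'E'
from h import *
effector.open_jaws(); say()
p0=manip.current_tool_pos(); Q=manip.current_tcp_rot(); a=R.from_quat(Q).apply([0,0,1])
manip.servo_line(list(np.array(p0)-.06*a),vel=.1); say()
t=img('top'); cv2.imwrite('pics/t4.png',t); s=img('side'); cv2.imwrite('pics/s4.png',s)
crop(t,250,130,345,215,'tc4.png',7)
crop(s,270,185,410,255,'sc4.png',5)
E
```

```text
t 11.78 tcp [ 0.6074 -0.077   0.0439] F [ 0.83 -0.52  0.19] gap 0.0918
t 12.53 tcp [ 0.5734 -0.0816  0.0931] F [ 0.18 -0.5  -0.89] gap 0.0917
```

View pics/tc4.png

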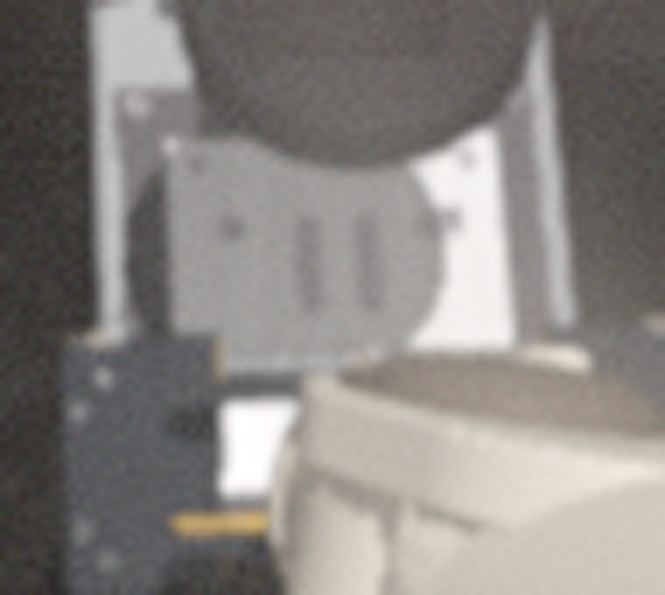

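View pics/sc4.png

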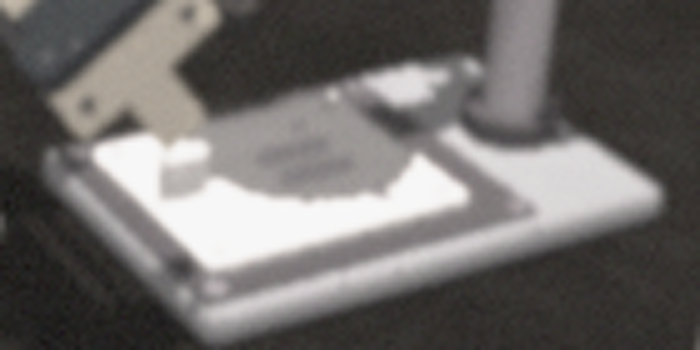

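```bash
python3 - <<'E'
from h import *
np.set_printoptions(precision=4,suppress=True)
T=lambda X,Y:(250+X/7-.5,130+Y/7-.5); S=lambda X,Y:(270+X/5-.5,185+Y/5-.5)
print('hole slot',onz('top',[T(232,227),T(443,220)],.03),'dowels',fr(SO,SY,.018,.036),fr(SO,SY,.018,-.036))
print('RR side',onz('side',[S(467,193)],.03),'FR',onz('side',[S(215,268)],.03),'FL',onz('side',[S(92,147)],.03),'rr top',onz('top',[T(498,128)],.03),'RL top',onz('top',[T(170,143)],.03))
print('tri RR',tri([S(467,193)],[T(498,128)]))
print('home RR FR FL RL',[fr(SO,SY,*c) for c in((.054,-.058),(-.086,-.058),(-.086,.058),(.054,.058))])
E
```

```text
hole slot [[ 0.6837 -0.032   0.03  ]
 [ 0.6934 -0.1055  0.03  ]] dowels [ 0.6843 -0.0316] [ 0.6931 -0.103 ]
RR side [[ 0.7292 -0.118   0.03  ]] FR [[ 0.591  -0.1406  0.03  ]] FL [[ 0.5774 -0.0205  0.03  ]] rr top [[ 0.7337 -0.1229  0.03  ]] RL top [[ 0.7167 -0.0072  0.03  ]]
tri RR [[ 0.7285 -0.1223  0.0339  0.0043]]
home RR FR FL RL [array([ 0.7315, -0.1205]), array([ 0.5925, -0.1375]), array([ 0.5784, -0.0224]), array([ 0.7173, -0.0054])]
```

```bash
python3 - <<'E'
from h import *
s0=cv2.imread('pics/side0.png');s=cv2.imread('pics/s4.png')
a=[np.clip(cv2.resize(i[212:252,300:385],None,fx=8,fy=7,interpolation=cv2.INTER_CUBIC).astype(float)*1.0,0,255) for i in (s0,s)]
cv2.imwrite('pics/cmp.png',np.vstack(a).astype(np.uint8))
E
```

```text
(no output)
```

View pics/cmp.png

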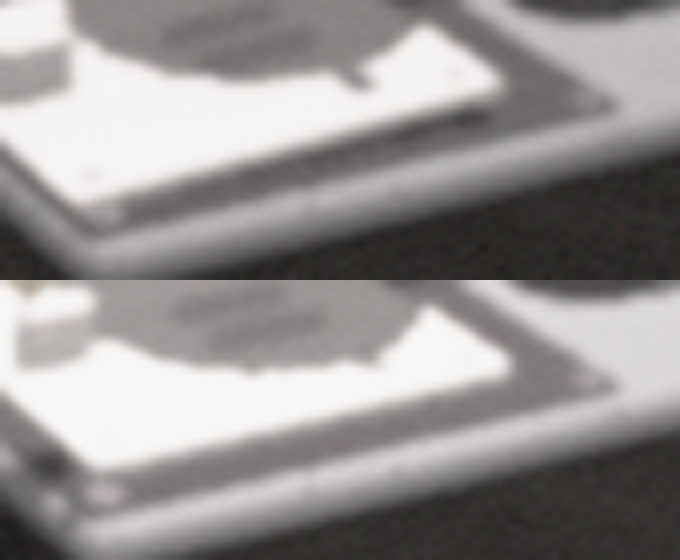

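The lower strip (now) shows the plate's right edge parallel to the base edge, with no dark gap beneath. The upper strip (start) shows a wedge-shaped gap. The hole measures within 1 mm of its dowel, and the slot within about 2.5 mm along its long axis. A brief wiggle on the fin will confirm that it is captured.

```bash
python3 - <<'E'
from h import *
p0=np.array(manip.current_tool_pos()); Q=manip.current_tcp_rot(); a=R.from_quat(Q).apply([0,0,1])
b=p0+.06*a
manip.servo_line(list(b),vel=.12); effector.close(f_grip=8); say()
p=np.radians(7); ux=np.array([np.cos(p),np.sin(p),0]); uy=np.array([-np.sin(p),np.cos(p),0])
for d in (.003*ux,-.003*ux,.0025*uy,-.0025*uy,0*ux):
    manip.servo_line(list(b+d),vel=.03); F=np.mean([manip.current_force() for _ in range(3)],0); print(np.round(d*1e3,1),np.round(F,1), np.round((np.array(manip.current_tool_pos())-b)*1e3,1))
effector.open_jaws(); manip.servo_line(list(p0),vel=.12); say()
s=img('side'); crop(s,270,185,410,255,'sc5.png',5); t=img('top'); crop(t,250,130,345,215,'tc5.png',7)
print(np.round(manip.current_q(),3))
E
```

```text
t 14.51 tcp [ 0.6075 -0.0768  0.0436] F [ 1.13  0.52 -1.04] gap 0.0099
[3.  0.4 0. ] [-3.1  0.   1.7] [ 2.5  0.5 -0.3]
[-3.  -0.4 -0. ] [ 5.3  0.2 -3. ] [-1.8 -0.5  0.7]
[-0.3  2.5  0. ] [ 0.2 -1.8  0.5] [-0.2  1.8 -0.1]
[ 0.3 -2.5 -0. ] [ 1.3  2.2 -1.5] [-0.  -1.6 -0.1]
[0. 0. 0.] [-0.3  0.3  0.5] [-0.2  0.2 -0.1]
t 17.95 tcp [ 0.5736 -0.0817  0.0928] F [-0.01 -0.43 -0.76] gap 0.092
[ 1.154  0.678 -1.113  2.311  1.941  0.368  0.169]
```

View pics/sc5.png

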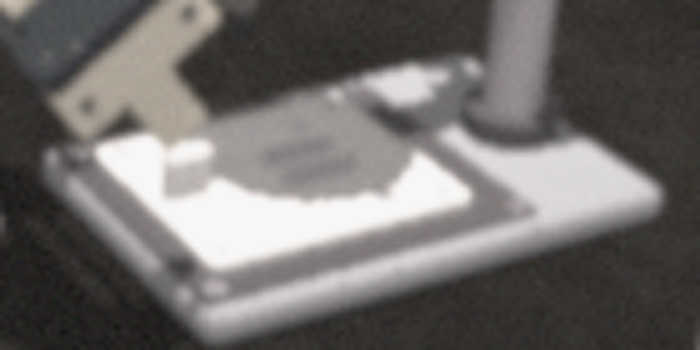

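View pics/tc5.png

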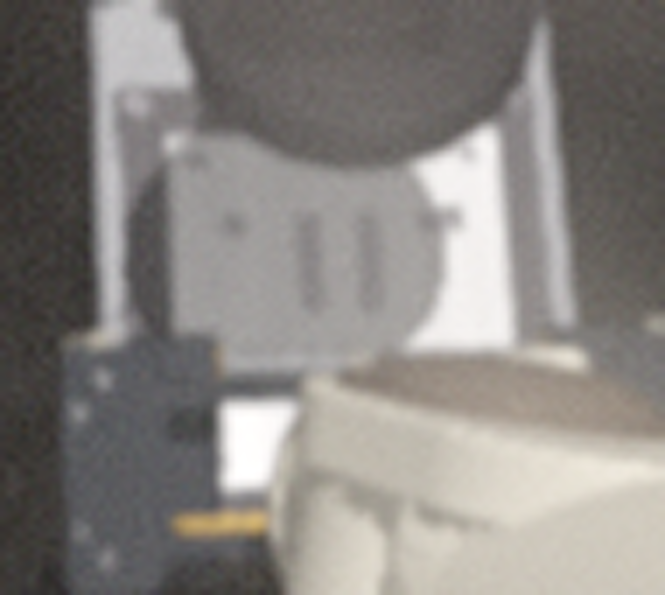

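It resists in x and y both ways, so the carrier is captured on the dowels and looks flat in both crops. Next is the coupon. I'll check reach first, then go.

```bash
python3 - <<'E'
from h import *
np.set_printoptions(precision=3,suppress=True)
T=lambda X,Y:(250+X/7-.5,130+Y/7-.5)
r=onz('top',[T(311,262),T(370,262)],.036); print('rails',r, r.mean(0))
yaw=-12.3; p=np.radians(yaw); u=np.array([np.cos(p),np.sin(p)])
g=np.array([.5448,-.318])+.005*u; Q=tq(yaw,40)
a=R.from_quat(Q).apply([0,0,1])
G=np.array([*g,.0075])
manip.servo_line([.555,-.1,.17],tq(4,33),vel=.2); say(); print(np.array(manip.current_q()))
for P,q in ((G,Q),(G-.06*a,Q),(G-.1*a,Q),(G+[0,0,.12],Q),([.555,-.2,.17],tq(-4,33)),(G+[-.04,0,.15],tq(yaw,35))):
    s=manip.solve_ik(P,q); print(np.round(P,3),s if s is None else np.array(s))
E
```

```text
rails [[ 0.668 -0.061  0.036]
 [ 0.67  -0.081  0.036]] [ 0.669 -0.071  0.036]
t 19.08 tcp [ 0.555 -0.1    0.17 ] F [0.32 0.17 0.12] gap 0.0921
[ 1.355  0.464 -1.289  2.282  1.155  0.31   0.817]
[ 0.55  -0.319  0.008] [ 1.602  1.207 -1.194  2.221  2.268  0.663  0.294]
[ 0.512 -0.311  0.053] [ 1.663  1.006 -1.2    2.307  2.221  0.542  0.212]
[ 0.487 -0.305  0.084] [ 1.768  0.966 -1.3    2.354  2.095  0.535  0.316]
[ 0.55  -0.319  0.128] [ 1.656  0.857 -1.297  2.221  1.85   0.473  0.435]
[ 0.555 -0.2    0.17 ] [ 1.473  0.518 -1.255  2.222  1.134  0.341  0.891]
[ 0.51  -0.319  0.158] [ 1.661  0.555 -1.187  2.218  1.194  0.265  0.935]
```

```bash
python3 - <<'E'
from h import *
np.set_printoptions(precision=3,suppress=True)
yaw=-12.3; p=np.radians(yaw); u=np.array([np.cos(p),np.sin(p)])
g=np.array([.5448,-.318])+.005*u; Q=tq(yaw,40); G=np.array([*g,.0075])
manip.move_pose(list(G+[0,0,.11]),Q); say()
manip.servo_line(list(G+[0,0,.02]),Q,vel=.12); manip.servo_line(list(G),Q,vel=.04); say()
t=img('top'); s=img('side')
crop(t,370,180,430,250,'tc6.png',8); crop(s,270,250,390,325,'sc6.png',6)
E
```

```text
t 19.98 tcp [ 0.55  -0.317  0.117] F [-1.01  0.97  0.02] gap 0.092
t 21.52 tcp [ 0.55  -0.319  0.007] F [ 0.23 -0.2   0.67] gap 0.0915
```

View pics/tc6.png

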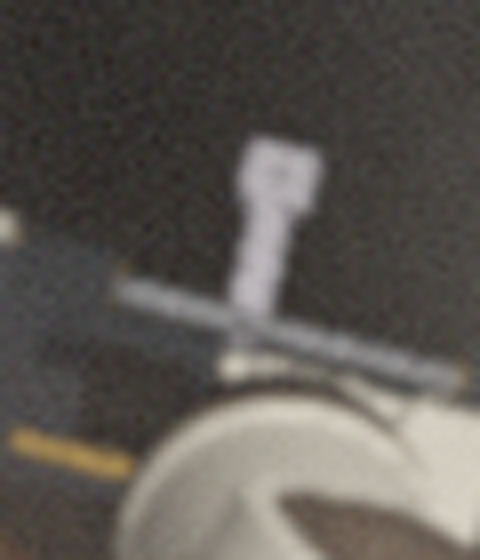

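View pics/sc6.png

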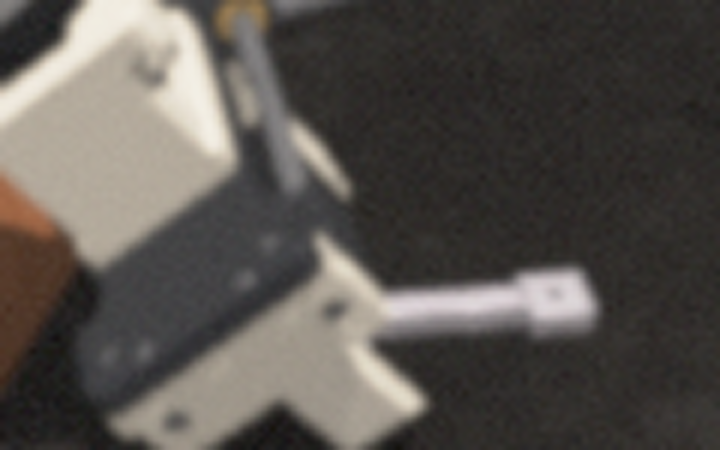

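The fingers straddle the near tab, with the far tab still at about (404,201) in the top view. Next I'll close and lift.

```bash
python3 - <<'E'
from h import *
np.set_printoptions(precision=3,suppress=True)
effector.close(f_grip=40); say()
p=np.array(manip.current_tool_pos())
manip.servo_line(list(p+[0,0,.09]),vel=.12); say()
t=img('top'); s=img('side'); cv2.imwrite('pics/t7.png',t); cv2.imwrite('pics/s7.png',s)
crop(t,370,170,430,245,'tc7.png',8); crop(s,270,200,390,300,'sc7.png',6)
print(manip.current_tcp_rot(),tq(-12.3,40))
E
```

```text
t 22.77 tcp [ 0.55  -0.319  0.007] F [-0.89 -0.17  0.12] gap 0.0181
t 23.68 tcp [ 0.549 -0.319  0.097] F [-0.09 -0.63 -0.1 ] gap 0.0185
[0.732 0.589 0.215 0.266] [0.732 0.589 0.215 0.266]
```

View pics/tc7.png

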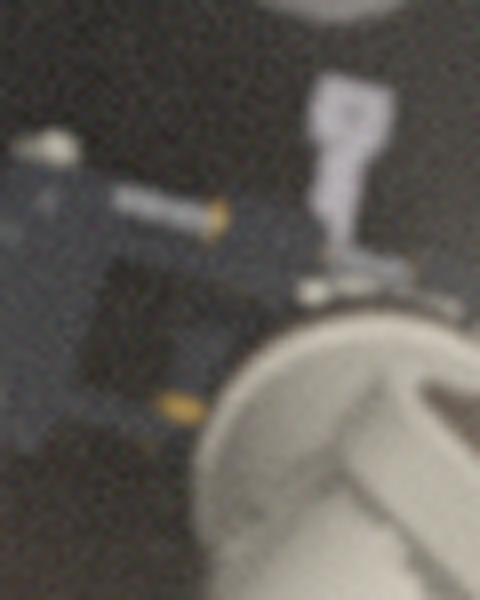

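View pics/sc7.png

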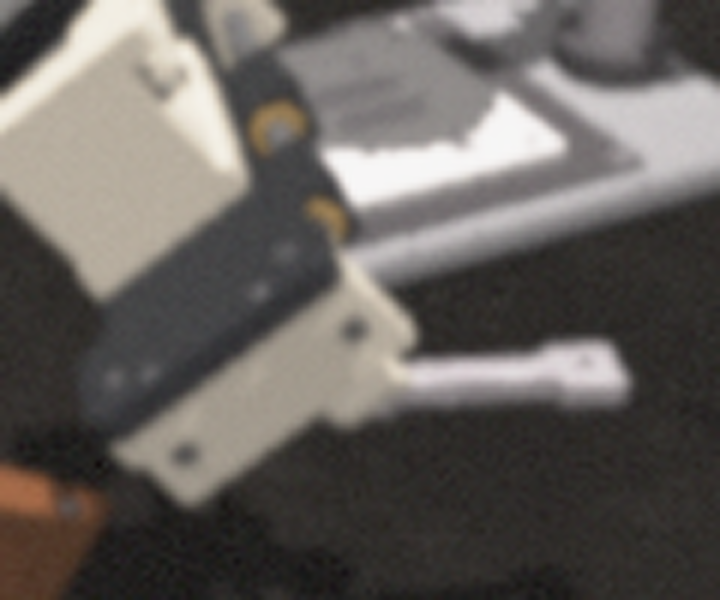

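```bash
python3 - <<'E'
from h import *
np.set_printoptions(precision=4,suppress=True)
t=(370+352/8-.5,170+110/8-.5); s=(270+583/6-.5,200+364/6-.5)
print(onz('top',[t],.0975),onz('side',[s],.0975),tri([s],[t]),'expected .613 -.333 .0975')
P=np.array(manip.current_tool_pos()); 
for x in (.639,.628,.61,.59,.57): 
  for z in (.0375,.065):
    q=manip.solve_ik([*fr(SO,SY,x-.6708,0),z],tq(7,40)); print(x,z,None if q is None else np.round(q,2))
E
```

```text
[[ 0.6125 -0.333   0.0975]] [[ 0.6084 -0.335   0.0975]] [[ 0.6113 -0.3329  0.0965  0.0033]] expected .613 -.333 .0975
0.639 0.0375 [ 1.17  1.15 -1.24  2.23  2.2   0.72  0.22]
0.639 0.065 [ 1.18  1.09 -1.28  2.23  2.12  0.69  0.26]
0.628 0.0375 [ 1.19  1.15 -1.24  2.25  2.22  0.72  0.21]
0.628 0.065 [ 1.2   1.08 -1.29  2.25  2.13  0.7   0.25]
0.61 0.0375 [ 1.22  1.14 -1.25  2.29  2.24  0.73  0.2 ]
0.61 0.065 [ 1.24  1.08 -1.29  2.29  2.15  0.7   0.23]
0.59 0.0375 [ 1.25  1.14 -1.26  2.33  2.26  0.73  0.19]
0.59 0.065 [ 1.27  1.07 -1.3   2.33  2.16  0.7   0.22]
0.57 0.0375 [ 1.29  1.14 -1.26  2.37  2.28  0.73  0.18]
0.57 0.065 [ 1.31  1.07 -1.31  2.37  2.18  0.7   0.21]
```

The coupon is level and straight in the hand: its far tab measures (0.611, -0.333, 0.0965) against the expected (0.613, -0.333, 0.0975). Next I'll carry it in over the fin.

```bash
cat >> h.py <<'E'
N=np.array([.6702,-.0693]); NY=7.1
E
python3 - <<'E'
from h import *
np.set_printoptions(precision=3,suppress=True)
Q=tq(NY,40)
manip.servo_line([*fr(N,NY,-.098,0),.10],Q,vel=.15); say()
manip.servo_line([*fr(N,NY,-.075,0),.082],Q,vel=.1)
manip.servo_line([*fr(N,NY,-.041,0),.0685],Q,vel=.08); say()
t=img('top'); s=img('side'); cv2.imwrite('pics/t8.png',t); cv2.imwrite('pics/s8.png',s)
crop(t,235,110,345,250,'tc8.png',4);crop(s,260,130,400,250,'sc8.png',5)
E
```

```text
t 25.52 tcp [ 0.573 -0.082  0.1  ] F [ 0.09  0.67 -1.7 ] gap 0.018
t 26.57 tcp [ 0.629 -0.074  0.068] F [-0.99 -0.5  -0.07] gap 0.0183
```

View pics/tc8.png

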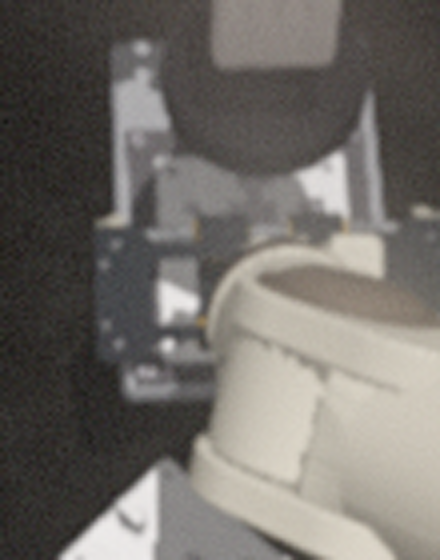

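View pics/sc8.png

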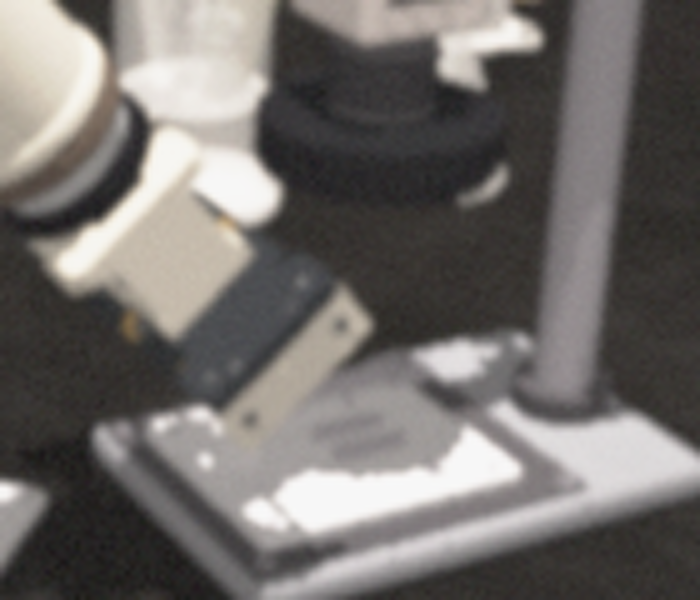

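```bash
python3 - <<'E'
from h import *
s=cv2.imread('pics/s8.png')
P=np.array(manip.current_tool_pos()); zc=P[2]-.0075+.008
pts=np.array([[*fr(P[:2],NY,x,y),zc] for x,y in((-.015,.01),(-.015,-.01),(.075,-.01),(.075,.01),(.03,0))]+[list(P)])
pp=proj('side',pts); print(np.round(pp,1))
c=cv2.resize(np.clip(s[190:250,290:390]*1.5,0,255).astype(np.uint8),None,fx=7,fy=7,interpolation=cv2.INTER_CUBIC)
cv2.imwrite('pics/z8.png',c)
for p in pp: cv2.circle(c,tuple(int(v) for v in ((p-[290,190]+.5)*7)),3,(0,0,255),-1)
cv2.imwrite('pics/z8b.png',c)
E
```

```text
[[309.3 206. ]
 [313.7 209.7]
 [346.4 201.8]
 [341.7 198.4]
 [328.1 203.9]
 [317.1 206.7]]
```

View pics/z8b.png

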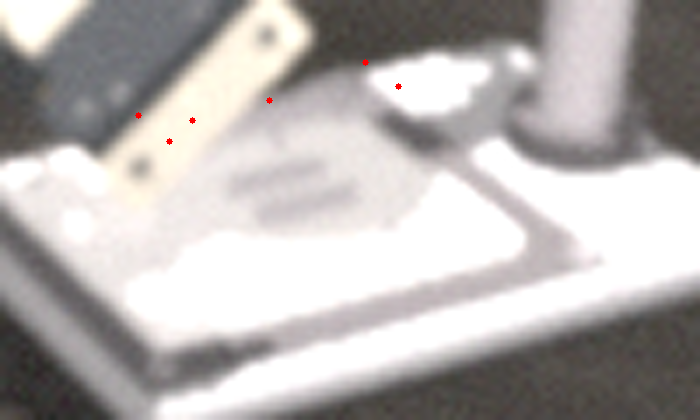

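```bash
python3 - <<'E'
from h import *
o=[]
for f in('s4','s8','side0'):
    s=cv2.imread(f'pics/{f}.png')
    o.append(cv2.resize(np.clip(s[190:225,310:370]*1.6,0,255).astype(np.uint8),None,fx=8,fy=5.5,interpolation=cv2.INTER_CUBIC))
cv2.imwrite('pics/z9.png',np.vstack(o))
t=cv2.imread('pics/t8.png'); u=cv2.imread('pics/t4.png')
a=[cv2.resize(np.clip(i[140:185,270:330]*1.6,0,255).astype(np.uint8),None,fx=6.5,fy=6.5,interpolation=cv2.INTER_CUBIC) for i in (u,t)]
cv2.imwrite('pics/z10.png',np.hstack(a))
P=np.array(manip.current_tool_pos()); zc=P[2]+.0005
print((proj('top',[[*fr(P[:2],NY,.065,0),zc],[*fr(P[:2],NY,.03,0),zc]])-[270,140]+.5)*6.5)
E
```

```text
[[181.63402914  73.94847887]
 [186.91814485 154.99292878]]
```

View pics/z9.png

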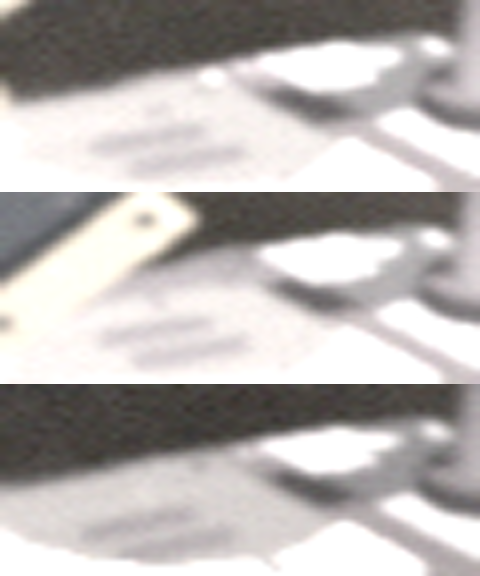

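View pics/z10.png

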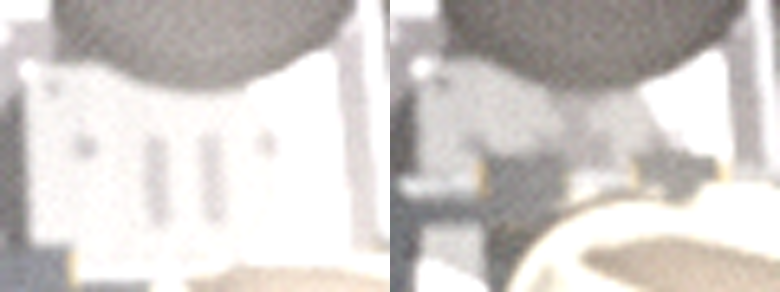

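View pics/s8.png

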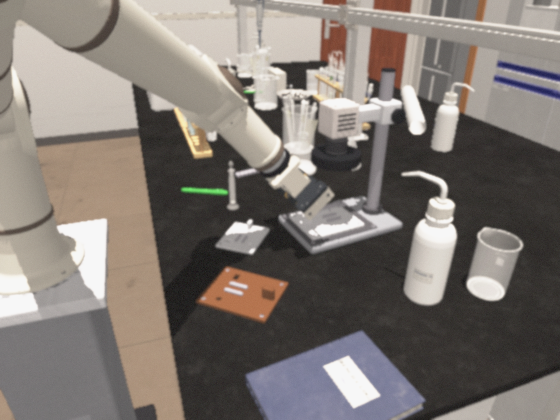

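The coupon is off the bench. In the top view it shows as a shaded strip at about (297,156), where expected, with its far tab under the ring. I'll go forward past the fin and lower slowly with a force check.

```bash
python3 - <<'E'
from h import *
np.set_printoptions(precision=3,suppress=True)
manip.servo_line([*fr(N,NY,-.030,0),.062],vel=.06); say()
f0=np.mean([manip.current_force() for _ in range(5)],0)
for z in (.052,.046,.0435,.0415,.0400,.0390,.0382,.0376):
    manip.servo_line([*fr(N,NY,-.030,0),z],vel=.03); F=np.mean([manip.current_force() for _ in range(4)],0)-f0; print(z,np.round(F,1),np.round(manip.current_tool_pos(),4))
    if F[2]>4: break
say()
t=img('top'); s=img('side'); cv2.imwrite('pics/t9.png',t); cv2.imwrite('pics/s9.png',s)
c=[cv2.resize(np.clip(t[135:180,265:335]*1.6,0,255).astype(np.uint8),None,fx=8,fy=6,interpolation=cv2.INTER_CUBIC),cv2.resize(np.clip(s[190:240,300:370]*1.5,0,255).astype(np.uint8),None,fx=8,fy=6,interpolation=cv2.INTER_CUBIC)]
cv2.imwrite('pics/z11.png',np.vstack(c))
E
```

```text
t 27.03 tcp [ 0.641 -0.073  0.062] F [ 0.1   0.26 -0.02] gap 0.0183
0.052 [ 0.4  0.2 -0.8] [ 0.64  -0.073  0.052]
0.046 [-0.4  0.2 -0.6] [ 0.64  -0.073  0.046]
0.0435 [ 0.  -0.5 -1.3] [ 0.64  -0.073  0.043]
0.0415 [-0.3 -0.3 -1. ] [ 0.64  -0.073  0.041]
0.04 [-0.4  0.7  0. ] [ 0.64  -0.073  0.04 ]
0.039 [-0.2  0.1 -0.1] [ 0.64  -0.073  0.039]
0.0382 [-0.4 -0.2 -1.1] [ 0.64  -0.073  0.038]
0.0376 [ 0.2  0.1 -0.7] [ 0.64  -0.073  0.038]
t 29.37 tcp [ 0.64  -0.073  0.038] F [ 0.32  0.4  -0.69] gap 0.0183
```

View pics/z11.png

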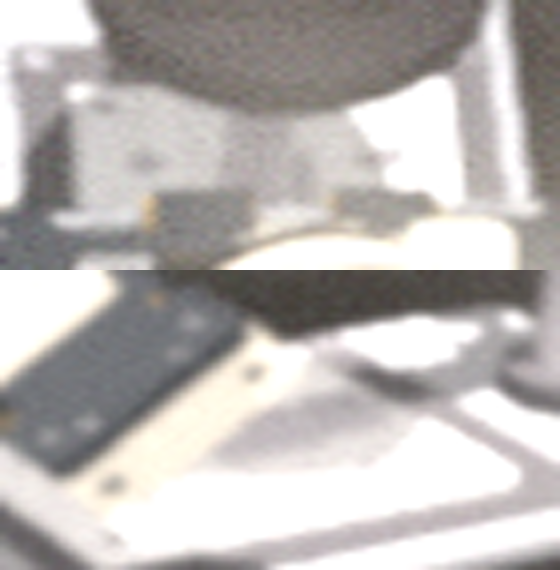

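No resistance all the way down to plate level, and the rails and coupon now show as one dark strip. I'll release and back off along the tool axis.

```bash
python3 - <<'E'
from h import *
np.set_printoptions(precision=3,suppress=True)
effector.open_jaws(); say()
p=np.array(manip.current_tool_pos()); a=R.from_quat(manip.current_tcp_rot()).apply([0,0,1])
manip.servo_line(list(p-.075*a),vel=.1); say()
manip.servo_line([.555,-.1,.17],tq(4,33),vel=.15); say()
manip.servo_line([.53,-.25,.2],tq(-8,33),vel=.2); say()
t=img('top'); s=img('side'); cv2.imwrite('pics/t10.png',t); cv2.imwrite('pics/s10.png',s)
c=cv2.resize(np.clip(t[135:210,260:340]*1.4,0,255).astype(np.uint8),None,fx=8,fy=8,interpolation=cv2.INTER_CUBIC);cv2.imwrite('pics/z12.png',c)
c=cv2.resize(np.clip(s[190:250,280:400]*1.4,0,255).astype(np.uint8),None,fx=6,fy=6,interpolation=cv2.INTER_CUBIC);cv2.imwrite('pics/z13.png',c)
E
```

```text
t 30.71 tcp [ 0.64  -0.073  0.038] F [ 0.24 -0.64 -0.6 ] gap 0.0921
t 31.61 tcp [ 0.593 -0.079  0.095] F [ 0.58 -0.19  0.53] gap 0.0913
t 32.35 tcp [ 0.555 -0.1    0.17 ] F [-0.83  0.09  0.07] gap 0.0919
t 33.27 tcp [ 0.53  -0.248  0.2  ] F [-0.64  0.58 -0.1 ] gap 0.0917
```

View pics/z12.png

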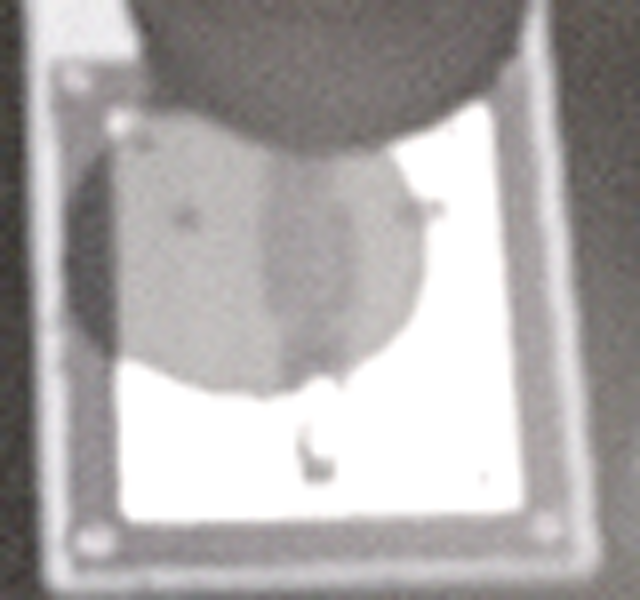

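View pics/z13.png

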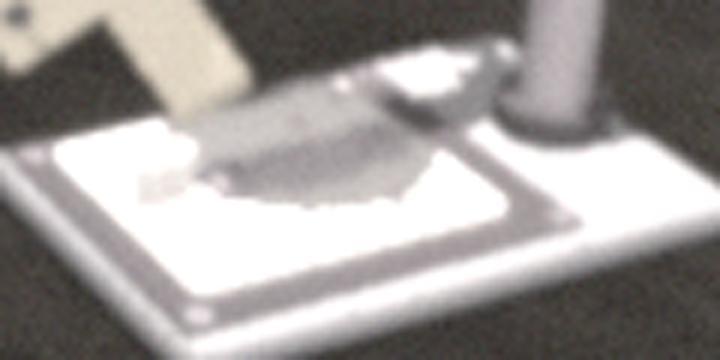

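```bash
python3 - <<'E'
from h import *
np.set_printoptions(precision=1,suppress=True)
for n,(x0,y0,x1,y1),k in (('top',(275,145,320,190),12),('side',(305,190,360,230),12)):
    a=np.mean([viewer.get_image(n)[:,:,::-1].astype(float) for _ in range(6)],0); np.save(f'pics/{n}_avg.npy',a)
    g=a[y0:y1,x0:x1].mean(2); print(np.percentile(g,[5,50,95]))
    g=np.clip((g-80)*255/120,0,255).astype(np.uint8)
    c=cv2.cvtColor(cv2.resize(g,None,fx=k,fy=k,interpolation=cv2.INTER_CUBIC),cv2.COLOR_GRAY2BGR)
    cv2.imwrite(f'pics/{n}_f.png',c)
    def dr(P,col):
        pp=((proj(n,P)-[x0,y0]+.5)*k).astype(int); cv2.polylines(c,[pp.reshape(-1,1,2)],True,col,1)
    Z=.038
    out=[(-.045,-.01),(-.025,-.01),(-.025,-.005),(.025,-.005),(.025,-.01),(.045,-.01),(.045,.01),(.025,.01),(.025,.005),(-.025,.005),(-.025,.01),(-.045,.01)]
    dr([[*fr(N,NY,x,y),Z] for x,y in out],(0,0,255))
    cv2.imwrite(f'pics/{n}_fo.png',c)
E
```

```text
[ 82.5 133.3 215.9]
[ 42.9 138.  246. ]
```

View pics/top_f.png

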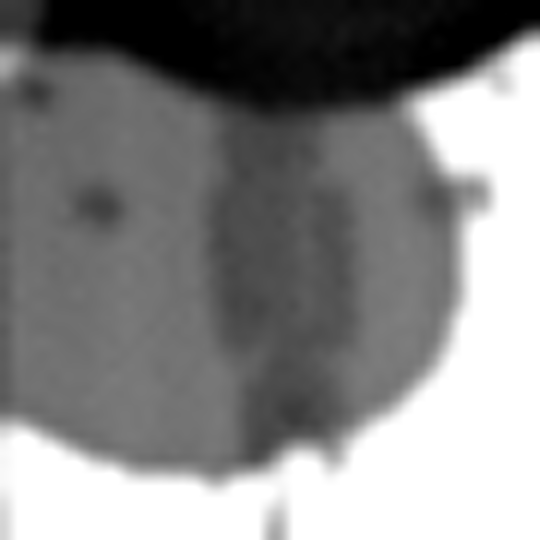

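View pics/top_fo.png

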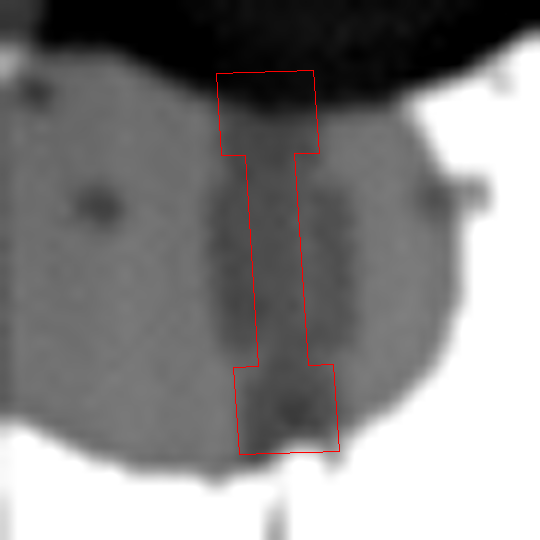

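View pics/side_f.png

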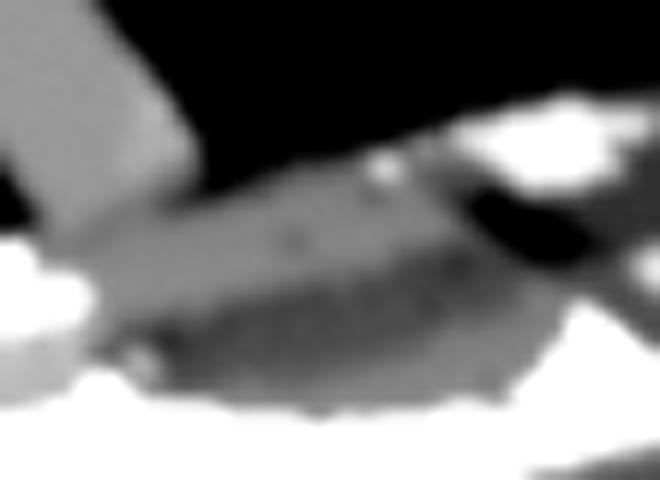

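View pics/side_fo.png

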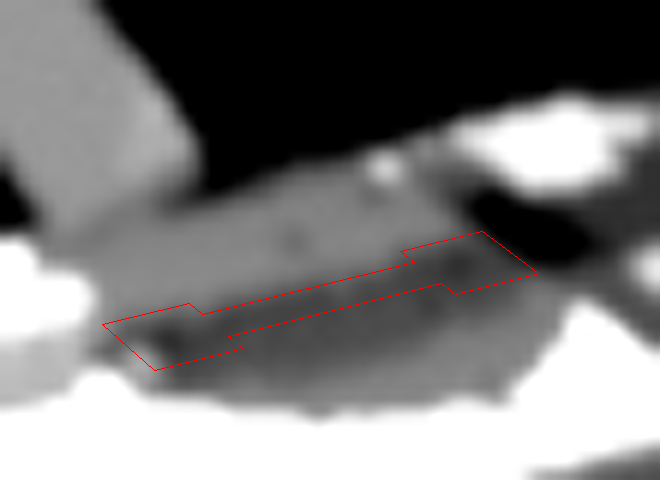

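```bash
python3 - <<'E'
from h import *
np.set_printoptions(precision=4,suppress=True)
S=lambda X,Y:(305+X/12-.5,190+Y/12-.5); T=lambda X,Y:(275+X/12-.5,145+Y/12-.5)
a=onz('side',[S(165,336),S(460,265)],.038); d=a[1]-a[0]
print(a,a.mean(0),np.linalg.norm(d),np.degrees(np.arctan2(d[1],d[0])))
print('front hole top',onz('top',[T(293,410)],.038),'tri',tri([S(165,336)],[T(293,410)]),'exp',fr(N,NY,-.035,0))
r=onz('top',[T(208+18,262),T(355-18,262)],.036);print('rail mid',r.mean(0))
print('hole,slot top',onz('top',[T(98,207),T(460,192)],.03))
say()
s=cv2.imread('pics/s10.png')
print('cyl etc top now vs before visually')
E
```

```text
[[ 0.6343 -0.073   0.038 ]
 [ 0.7027 -0.0653  0.038 ]] [ 0.6685 -0.0692  0.038 ] 0.0688276202778385 6.404973415018179
front hole top [[ 0.6354 -0.0749  0.038 ]] tri [[ 0.6339 -0.0748  0.0394  0.0012]] exp [ 0.6355 -0.0736]
rail mid [ 0.6708 -0.0703  0.036 ]
hole,slot top [[ 0.6842 -0.032   0.03  ]
 [ 0.6946 -0.1055  0.03  ]]
t 33.98 tcp [ 0.53 -0.25  0.2 ] F [-1.1   0.52 -0.08] gap 0.0914
cyl etc top now vs before visually
```

View pics/t10.png

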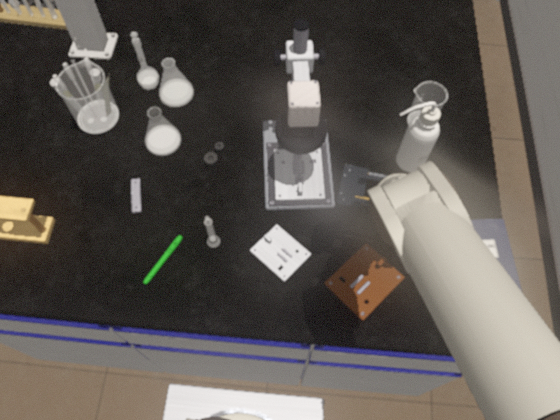

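View pics/s10.png

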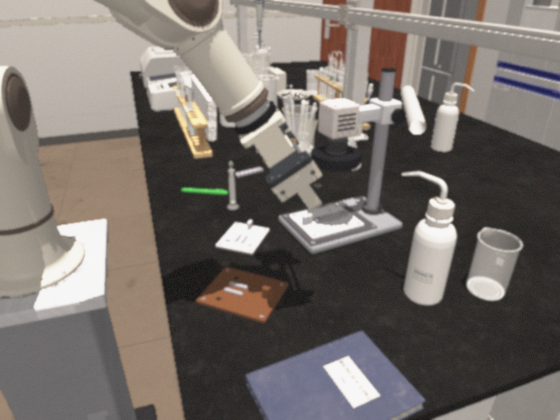

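All other objects are at their starting pixels: cylinder (211,235), flask (163,135), plain bar (136,195) and bottle (415,145). The coupon's front tab hole triangulates to height 39 mm against 38 expected. Its two tab holes measure 69 mm apart at that height, at 6.4° against the carrier's roughly 7°. The arm is clear, so I'll hand in.

```bash
python3 - <<'E'
from h import *
manip.hand_in(); say()
E
```

```text
the job is handed in; nothing more can be done
the job is handed in; nothing more can be done
```

The carrier is seated over both dowels and the dog-bone coupon lies in its nest. I handed the job in at about 34 s of the 64 s allowed; no verdict is reported.

**Carrier:** I gripped its fin lightly, tilted in from the front, shifted it about 9 mm left and crept forward until it dropped over the dowels.
- **Position:** in the last pictures the hole is within about 1 mm of its dowel. The slot reads about 2.5–3 mm off along its long axis, where the limit is 5 mm.
- **Seating:** a wiggle on the fin met resistance both ways in x and y, and the plate's edge lies parallel to the stage with no gap underneath.

**Coupon:** I picked it up by its near tab, tilted 40°, carried it in over the fin and lowered it to plate level without meeting any resistance, then let go.
- **Position:** it measures about 1–2 mm from the nest centre, and 6.4° against the carrier's roughly 7°.
- **Height:** the coupon's top measures 39 mm against the 38 mm expected.

**Disagreements:**
- The two cameras differ by 2–4 mm, which is close to their stated calibration.
- A triangulated height at the carrier's rear right corner read 34 mm instead of 30, with a 4 mm mismatch between the two views. I trusted the wiggle and the parallel edge over that reading.
- The coupon lies in the ring light's shadow, so its pictures had little contrast.

The robot did not contact the camera head, as far as pictures and forces show, and everything else stayed where it was.

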